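# Load hanging slide carriers into the ultrasonic bath and set its selector

## Robot

A 7-joint arm with a two-finger parallel gripper is mounted at the origin on a cart in front of the work surface, level with it; the furniture and walls round the work are solid. World frame = base frame: x ahead of the robot, y to its left, z up, the work surface at z = 0. Lengths are in m, angles in rad, forces in N, time in s.
With the tool pointing down it reaches from about 0.4 to 0.85 m from the base axis. Payload 10.4 kg.
Tool frame: the origin (TCP) lies midway between the tips of the shut fingers; the grasp point (between the pads) lies 19 mm behind it; z points along the fingers, y is the line along which they close (so a half turn about z gives the same grasp; the last joint's range is limited). The gripper opens to 87 mm and grips with 3 to 60 N. Pads are 19 mm wide; open, the fingers measure 117 mm over their backs; the gripper's body (75 mm by 190 mm) begins 51 mm behind the grasp point.
Start: joints at [0.651, 0.332, -0.065, 1.46, 0.022, 1.35, -0.088], TCP at [0.488, -0.39, 0.223] pointing down, gripper open.
Joint ranges: [-2.6, 2.6], [-0.5, 2.12], [-1.47, 1.34], [0.16, 2.42], [-1.27, 4.41], [0.06, 2.06], [-2.6, 2.6]. Speed limits (rad/s): [2.22, 2.22, 2.79, 2.79, 3.14, 3.14, 3.14].

## Interface

Orientations are given as a unit quaternion [x, y, z, w].
In Python, from bench import r gives the robot as it stands.
- The arm moves only by the tool apply_moves, never from a script. Its argument "steps" is a list of rows, each a list of 7 numbers: the turn, a rotation vector about the tool's x, y, z in rad, then the shift along the tool's x, y, z in mm, then the opening, from -1 (shut) to 1 (fully open). In form: [[ax, ay, az, x, y, z, claw], ...]. A call has 1 to 20 rows; each row is the pose to reach, as a shift and turn from the pose commanded when the call began, along the tool's axes at that moment; what a row does not reach only later rows make up. A row lasts 1/12 s, in which the tool goes at most 41.7 mm and 7.16 degrees, less where a joint would pass 70% of its speed; a pose out of reach is approached as far as the arm can. A call with a gripper value outside its range is refused whole. The fingers move at their own pace and stop on an object; "force" is the grip in N (left out, the last holds). Time passes only in rows, so rows that repeat a pose let the fingers close. It gives the time, the measured TCP pose, the force, the opening and the grip force at its end, in the units of the state.
- r.read_state(): the state, without advancing time (a new reading comes with each control period).
- r.camera(name): name is "scene" or "top" or "wrist"; returns a dict with "pixels" (384x512x3 uint8, red, green, blue), "z_map" (384x512 float32, m along the optical axis (not along the pixel's ray), 0 where there is no reading), "fovy" (degrees; the focal length in pixels is half the picture's height over the tangent of half this angle, whatever the lens; pixels are square), "cx", "cy" (the principal point, pixels), "k1" (the pictures are not rectified: a ray, as slopes to the right and down, at radius r is drawn at 1 + k1 r^2 times it, then the intrinsics apply), "position" and "orientation" of the camera in the world. Camera axes: x right, y down, z forward; pixel columns grow to the right and rows downward; lengths in m; the calibration is good to about 2 mm. A picture is of the moment at which its call begins.
- r.close_job(): hands the job in; it is judged then, once.
The state is a dict: "time": time; "joint_positions": joint angles; "joint_vel": joint speeds; "joint_torque": joint torques, N m; "ee_pos": TCP position; "eef_rot": TCP orientation; "ft_force": force on the tool from outside, world axes, zero at the start; "torque": the same for the moment, N m; "width": finger opening in m; "grip_force": force on a finger pad.
Only numpy, scipy, OpenCV 4.12 (cv2) and the standard library are available. Lean on these libraries where they do the work, as an engineer would, in place of code of your own. Each camera call takes 0.05 s, during which the arm holds its last target. There are 200 camera calls.

## Task

Switch the ultrasonic bath off first, by turning its selector to the bar mark, and only then touch the slide carriers: lift every carrier off the drip rail and stand it upright on the floor of the bath's tank. When all are in, turn the selector to the mark that has as many dots as there are carriers in the tank. Leave the other things on the worktop where they are.

Things in the scene. Friction and masses are not known exactly. Their poses are not given: they have to be found in the camera images.
- bath: Ultrasonic bath (dry), fixed, 176 (x) x 300 (y) x 75 mm high; origin under its centre on the worktop, z up. Its +y part is an open steel tank, its -y part a closed white control housing whose flat top, 75 mm up, carries the selector. It stands to the left or the right of the stand, slightly turned.
- tank_floor (a point): Centre of the tank's inner floor, 45 mm toward the bath's +y, 20 mm above the worktop; axes as the bath's. The tank is 160 (x) by 190 (y) mm inside, its walls 55 mm high above the floor (rim 75 mm above the worktop). Two by two carriers fit: centred at x = +-40, y = +-47 mm, each turned as the bath.
- selector (a joint): Detented rotary selector on the bath's control housing, upright axis, rad, growing clockwise seen from above. Detents 40 degrees apart: 0 = bar mark (off), 0.698 = one dot, 1.396 = two dots, 2.094 = three dots, 2.793 = four dots; stops just beyond the first and last. About 0.1 N m carries it on to the next detent; let go, it springs to the nearest one.
- selector_grip (a point): On the selector's axis, 100 mm above the worktop, in the middle of its black bar grip: 46 mm long, 14 mm thick, from 82 to 112 mm above the worktop, on a 46 mm disc. The point turns with the selector: x along the bar toward the pointer end (white line on top), y across the thickness. At joint 0 the pointer stands 80 degrees from the bath's +x toward its +y.
- stand: Drip stand, fixed: base plate 110 (x) x 400 (y) x 8 mm, two posts 374 mm apart and a round rail along its y; origin under the base's centre. To take a carrier off the rail: raise it 30 to 38 mm (beyond 44 mm its frame would meet the rail from below), draw it at least 45 mm toward the stand's -x (the robot), then raise it.
- rail_mid (a point): Top of the rail at its middle, 130 mm above the worktop; axes as the stand's. Rail: round bar, 10 mm across, 374 mm long (y). The carriers hang astride it, turned as the stand, in a 15 mm hook gap open downward, at about y = +-45 and +-135 mm; one of the four places may be empty.
- carrier_0: Steel slide carrier, 0.2 to 0.3 kg, 46 (x) x 70 (y) x 140 mm high; origin under the centre of its flat base, z up; None if absent. Low heavy frame with glass slides to 46 mm up, a stem 24 mm wide, 5 thick at x = -10 mm, a bridge with underside 102 mm up that rests on the rail, a lip at x = +10 mm from bridge down to 80 mm. Top: black grip block 16 (x) x 36 (y) mm, from 108 to 140 mm up.
- carrier_1: Steel slide carrier, 0.2 to 0.3 kg, 46 (x) x 70 (y) x 140 mm high; origin under the centre of its flat base, z up; None if absent. Low heavy frame with glass slides to 46 mm up, a stem 24 mm wide, 5 thick at x = -10 mm, a bridge with underside 102 mm up that rests on the rail, a lip at x = +10 mm from bridge down to 80 mm. Top: black grip block 16 (x) x 36 (y) mm, from 108 to 140 mm up.
- carrier_2: Steel slide carrier, 0.2 to 0.3 kg, 46 (x) x 70 (y) x 140 mm high; origin under the centre of its flat base, z up; None if absent. Low heavy frame with glass slides to 46 mm up, a stem 24 mm wide, 5 thick at x = -10 mm, a bridge with underside 102 mm up that rests on the rail, a lip at x = +10 mm from bridge down to 80 mm. Top: black grip block 16 (x) x 36 (y) mm, from 108 to 140 mm up.
- carrier_3: Steel slide carrier, 0.2 to 0.3 kg, 46 (x) x 70 (y) x 140 mm high; origin under the centre of its flat base, z up; None if absent. Low heavy frame with glass slides to 46 mm up, a stem 24 mm wide, 5 thick at x = -10 mm, a bridge with underside 102 mm up that rests on the rail, a lip at x = +10 mm from bridge down to 80 mm. Top: black grip block 16 (x) x 36 (y) mm, from 108 to 140 mm up.
- reagent: Brown reagent bottle, 60 x 60 x 118 mm, bystander; origin under its centre.
- tape: Roll of tape lying flat, 96 x 95 x 25 mm, bystander; origin under its centre.
- beaker: Clear plastic beaker, 77 x 77 x 92 mm, bystander; origin under its centre.
There are look-alikes about, which are no part of the job. What is shaped like the carrier_0 but red is not meant.

How it is judged:
On the way, in this order (a step that is already met when the one before it is completed fails the run):
1. the selector stands at the bar mark (off) (value of joint selector between -0.17 and 0.17 rad), for 0.3 s.
2. every carrier stands upright and released on the tank's floor, the selector still at the bar mark (all of step 1 and x of carrier_0 in the frame of tank_floor between -0.075 and 0.075 m and y of carrier_0 in the frame of tank_floor between -0.09 and 0.09 m and z of carrier_0 in the frame of tank_floor between -0.01 and 0.008 m and angle between each of carrier_0, carrier_1, carrier_2, carrier_3's own z axis and vertical below 0.12 rad and linear speed of each of carrier_0, carrier_1, carrier_2, carrier_3 below 0.02 m/s and contact force between the fingers and carrier_0 below 0.3 N and x of carrier_1 in the frame of tank_floor between -0.075 and 0.075 m and y of carrier_1 in the frame of tank_floor between -0.09 and 0.09 m and z of carrier_1 in the frame of tank_floor between -0.01 and 0.008 m and contact force between the fingers and carrier_1 below 0.3 N and x of carrier_2 in the frame of tank_floor between -0.075 and 0.075 m and y of carrier_2 in the frame of tank_floor between -0.09 and 0.09 m and z of carrier_2 in the frame of tank_floor between -0.01 and 0.008 m and contact force between the fingers and carrier_2 below 0.3 N and x of carrier_3 in the frame of tank_floor between -0.075 and 0.075 m and y of carrier_3 in the frame of tank_floor between -0.09 and 0.09 m and z of carrier_3 in the frame of tank_floor between -0.01 and 0.008 m and contact force between the fingers and carrier_3 below 0.3 N), for 0.3 s.
At the end, for the whole second after the job is handed in: Every carrier stands inside the tank on its floor (underside within 8 mm of it, tilted less than 0.12 rad), released and at rest, and the selector rests within 0.17 rad of the mark with as many dots as there are carriers (three or four) (x of carrier_0 in the frame of tank_floor between -0.075 and 0.075 m and y of carrier_0 in the frame of tank_floor between -0.09 and 0.09 m and z of carrier_0 in the frame of tank_floor between -0.01 and 0.008 m and angle between each of carrier_0, carrier_1, carrier_2, carrier_3's own z axis and vertical below 0.12 rad and linear speed of each of carrier_0, carrier_1, carrier_2, carrier_3 below 0.02 m/s and contact force between the fingers and carrier_0 below 0.3 N and x of carrier_1 in the frame of tank_floor between -0.075 and 0.075 m and y of carrier_1 in the frame of tank_floor between -0.09 and 0.09 m and z of carrier_1 in the frame of tank_floor between -0.01 and 0.008 m and contact force between the fingers and carrier_1 below 0.3 N and x of carrier_2 in the frame of tank_floor between -0.075 and 0.075 m and y of carrier_2 in the frame of tank_floor between -0.09 and 0.09 m and z of carrier_2 in the frame of tank_floor between -0.01 and 0.008 m and contact force between the fingers and carrier_2 below 0.3 N and x of carrier_3 in the frame of tank_floor between -0.075 and 0.075 m and y of carrier_3 in the frame of tank_floor between -0.09 and 0.09 m and z of carrier_3 in the frame of tank_floor between -0.01 and 0.008 m and contact force between the fingers and carrier_3 below 0.3 N and contact force between the fingers and bath below 0.3 N and ((value of joint selector between 1.9244 and 2.2644 rad and height (world z) of carrier_3 below -5 m) or (value of joint selector between 1.9244 and 2.2644 rad and height (world z) of carrier_2 below -5 m) or (value of joint selector between 1.9244 and 2.2644 rad and height (world z) of carrier_1 below -5 m) or (value of joint selector between 2.62253 and 2.96253 rad and (height (world z) of carrier_1 above -5 m or height (world z) of tank_floor below -5 m) and (height (world z) of carrier_2 above -5 m or height (world z) of tank_floor below -5 m) and (height (world z) of carrier_3 above -5 m or height (world z) of tank_floor below -5 m)))); the robot touches nothing.
It fails at once if a carrier is gripped or pushed before the selector has been set to the bar mark, or while it stands elsewhere (value of joint selector above 0.3 rad and (contact force between the fingers and carrier_0 above 2 N or contact force between the fingers and carrier_1 above 2 N or contact force between the fingers and carrier_2 above 2 N or contact force between the fingers and carrier_3 above 2 N)).
It fails at once if the brown bottle, the tape roll or the beaker is shifted by more than 25 mm (distance of any of reagent, tape, beaker from where it was at the start of the episode above 0.025 m).
Of carrier_1, carrier_2, carrier_3 only 2 to 3 are there at a start; the rules pass over those that are not, and their reading is None.
At some moment in a run one of carrier_0, carrier_1, carrier_2, carrier_3 may be knocked a few centimetres aside while the robot is not near it.
Once in a run the grip may slacken for a moment while it holds something.
It also fails if it takes over 210 s, if anything falls off the work surface, if the arm or the gripper's body presses on something with over 40 N, if the wrist force passes 120 N, or if a joint passes its speed limit or range.

## Working session

There is one attempt and no reset: what is moved stays moved. The work goes in short steps, Python scripts to look and compute and a tool call to move; the robot and the scene stay as the last step left them, time stands still between calls to the robot, and variables do not carry over. Pictures are saved under pics/ and viewed, at most 14 in all, crops included, and the job is handed in when it is done.

Besides the shell and the picture viewer there is one more tool, called after "Call:" by a JSON object that holds its "api" and its "payload", one argument or row to a line. apply_moves: Moves the arm, as the interface text tells. Its arguments: {"type":"object","properties":{"steps":{"type":"array","items":{"type":"array","items":{"type":"number"}}},"force":{"type":"number"}},"required":["steps"]}

```bash
mkdir -p pics; cat > h.py <<'E'
import numpy as np, cv2
from scipy.spatial.transform import Rotation as R
from bench import r
def cam(n,save=None):
    c=r.camera(n)
    if save: cv2.imwrite('pics/'+save,c['pixels'][:,:,::-1])
    return c
def cloud(c):
    H,W=c['z_map'].shape; f=H/2/np.tan(np.radians(c['fovy'])/2)
    K=np.array([[f,0,c['cx']],[0,f,c['cy']],[0,0,1.]])
    u,v=np.meshgrid(np.arange(W),np.arange(H))
    p=cv2.undistortPoints(np.stack([u,v],-1).reshape(-1,1,2).astype(np.float64),K,np.array([c['k1'],0,0,0.]))
    p=p.reshape(H,W,2); z=c['z_map'].astype(float)
    P=np.dstack([p[...,0]*z,p[...,1]*z,z])
    return P@R.from_quat(c['orientation']).as_matrix().T+np.array(c['position'])
E
python3 - <<'E'
from h import *
s=r.read_state(); print(s)
for n in('scene','top','wrist'):
    c=cam(n,n+'0.png'); print(n,c['position'],c['orientation'],c['fovy'],c['k1'])
    np.savez(n+'0.npz',P=cloud(c),px=c['pixels'])
E
```

```text
{'time': 0.0, 'joint_positions': array([ 0.65140633,  0.33286083, -0.0647338 ,  1.46093808,  0.02161217,
        1.34991174, -0.08848475]), 'joint_vel': array([ 0.00166045, -0.00019913, -0.00167822,  0.00288295,  0.00077776,
       -0.00110183,  0.00056045]), 'joint_torque': array([-1.61339587e-03, -6.23270130e+01,  2.37320282e-02, -3.89904284e+01,
       -6.12843409e-02,  3.95752152e-02,  8.65813490e-05]), 'ee_pos': array([ 0.48803032, -0.38982405,  0.22176248]), 'eef_rot': array([ 9.01128488e-01,  4.33551545e-01, -3.38286660e-04, -6.25208708e-04]), 'ft_force': array([-0.23856971,  0.70256207, -0.1300918 ]), 'torque': array([0.01175819, 0.02464422, 0.02014113]), 'grip_force': 0.0, 'width': 0.08708303771145916}
scene [-0.25611308 -0.9673408   0.99890796] [ 0.82486582 -0.33813852  0.17079882 -0.4196266 ] 48.02380752054867 -0.12909103154957802
top [ 0.4432795  -0.0493074   1.41021279] [-0.70406409  0.70792852 -0.04317268  0.03559621] 56.446964714848434 -0.023664652604881976
wrist [ 0.53407481 -0.33479082  0.38374877] [ 0.9355864  -0.32781273 -0.04384058  0.12367257] 60.36431884817527 -0.064334960300253
```

View pics/top0.png

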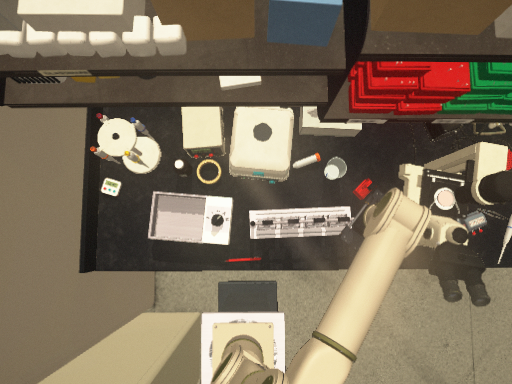

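View pics/scene0.png

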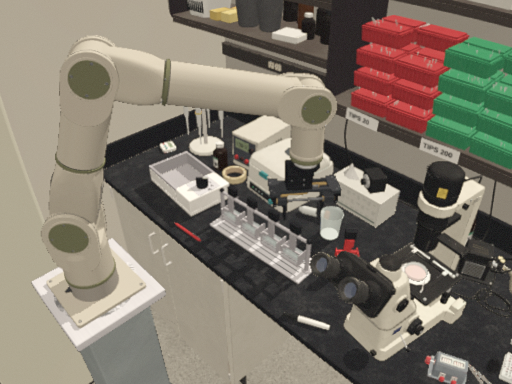

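Top view: the bath is at (150–232, 192–244) with its selector at (217,219), and the stand at (249–353, 206–238). The red look-alike is at (363,188), the beaker at (336,168) and the tape at (208,171). Next I measure, with an enlarged crop.

```bash
python3 - <<'E'
from h import *
d=np.load('top0.npz');P=d['P'];px=d['px']
v,u=np.mgrid[:384,:512]
def box(a,b,c,e): return (u>=a)&(u<=b)&(v>=c)&(v<=e)
def rect(n,m,it=None):
    q=P[m][:,:2].astype(np.float32); 
    print(n,len(q),'med z',np.median(P[m][:,2]),cv2.minAreaRect(q*1000))
z=P[...,2]
m=box(140,240,185,250)&(z>.06)&(z<.09); rect('bath rim/top',m)
m=box(140,240,185,250)&(z>.01)&(z<.03); rect('tank floor',m)
m=box(190,240,185,250)&(z>.1)&(z<.13); rect('selector',m)
m=box(242,365,195,245)&(z>.004)&(z<.02); rect('stand base',m)
m=box(242,365,195,245)&(z>.145)&(z<.19)
n,l,st,ce=cv2.connectedComponentsWithStats(m.astype(np.uint8))
for i in range(1,n):
    if st[i,4]>3: print(ce[i],st[i,4]); rect(' grip',l==i)
a=cv2.resize(px[180:255,235:375],None,fx=5.5,fy=5.5,interpolation=cv2.INTER_CUBIC)
b=cv2.resize(px[180:255,140:245],None,fx=5.5,fy=5.5,interpolation=cv2.INTER_CUBIC)
b=cv2.copyMakeBorder(b,0,0,0,a.shape[1]-b.shape[1],cv2.BORDER_CONSTANT)
o=np.vstack([a,b])[:,:,::-1]; o=cv2.resize(o,None,fx=.7,fy=.7) if o.shape[0]>600 else o
o=cv2.resize(o,(560,600)); cv2.imwrite('pics/crop1.png',o)
for n in('beaker',(336,168)),('tape',(208,158)),('red',(363,188)),('reagent',(179,164)): print(n,P[n[1][1],n[1][0]])
E
```

```text
bath rim/top 1635 med z 0.07588084989429467 ((511.93505859375, 193.24879455566406), (302.1576843261719, 178.17091369628906), 85.14006805419922)
tank floor 1996 med z 0.0214922538073834 ((526.4124145507812, 187.3362274169922), (292.98883056640625, 190.069091796875), 84.52997589111328)
selector 54 med z 0.11220725140984211 ((503.98455810546875, 90.72291564941406), (14.75280475616455, 43.555145263671875), 45.586368560791016)
stand base 2157 med z 0.008257052858836156 ((506.10284423828125, -242.1925506591797), (486.60418701171875, 196.73776245117188), 89.72559356689453)
[343.67857143 219.        ] 56
 grip 56 med z 0.16801263926799126 ((500.8450622558594, -360.1720275878906), (14.295145034790039, 35.414520263671875), 0.029293490573763847)
[293.1372549  221.15686275] 51
 grip 51 med z 0.16843878142166346 ((495.0172119140625, -182.30577087402344), (35.135982513427734, 14.103514671325684), 89.5536117553711)
[319.09259259 220.03703704] 54
 grip 54 med z 0.16888269338365303 ((497.9121398925781, -273.25811767578125), (33.78279495239258, 14.182785987854004), 89.18242645263672)
[267.14893617 222.34042553] 47
 grip 47 med z 0.16876143943689792 ((492.1723327636719, -91.73350524902344), (34.723899841308594, 14.37918758392334), 89.56857299804688)
('beaker', (336, 168)) [ 0.71183866 -0.3745874   0.00850458]
('tape', (208, 158)) [0.75602145 0.13698792 0.0008999 ]
('red', (363, 188)) [ 0.62329713 -0.46265076  0.06474158]
('reagent', (179, 164)) [0.70788655 0.22741072 0.11907176]
```

View pics/crop1.png

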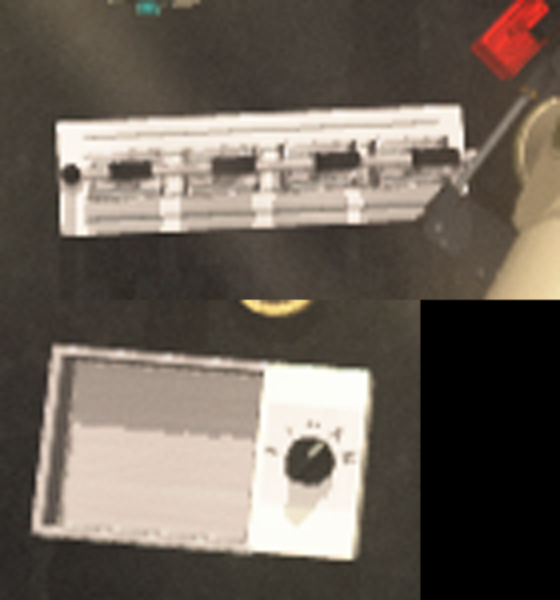

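All four rail places hold a black-gripped steel carrier. The grips are at crop (131,170), (234,165), (337,160) and (436,157), tops at 168 mm as they must be. The red one at crop (515,35) stands off the rail and isn't meant. The bath yaw is −4.9° and the stand yaw +1.9°. The pointer is at world −44°, so the joint is about 120°, i.e. three dots. I'm writing a move helper, then going to the selector.

```bash
cat >> h.py <<'E'
def to(x,y,z,yaw,s=None):
    "tool-frame move to world TCP x,y,z with tool y at world yaw (deg), tool pointing down"
    s=s or r.read_state(); A=R.from_quat(s['eef_rot']); c=np.radians(yaw)
    ty=np.array([np.cos(c),np.sin(c),0]); tz=np.array([0,0,-1.]); tx=np.cross(ty,tz)
    B=R.from_matrix(np.stack([tx,ty,tz],1))
    d=A.inv().apply(np.array([x,y,z])-s['ee_pos'])*1000
    print('rot',(A.inv()*B).as_rotvec().round(3),'shift',d.round(1))
E
python3 - <<'E'
from h import *
to(.504,.091,.222,45.6)
E
```

```text
rot [-1.00e-03 -1.00e-03 -1.47e+00] shift [ 3.857e+02 -2.877e+02  2.000e-01]
```

Call:
{"api": "apply_moves", "payload": {
  "steps": [
    [0,0,-1.47,385.7,-287.7,0,1],
    [0,0,-1.47,385.7,-287.7,0,1],
    [0,0,-1.47,385.7,-287.7,0,1],
    [0,0,-1.47,385.7,-287.7,0,1],
    [0,0,-1.47,385.7,-287.7,0,1],
    [0,0,-1.47,385.7,-287.7,0,1],
    [0,0,-1.47,385.7,-287.7,0,1],
    [0,0,-1.47,385.7,-287.7,0,1],
    [0,0,-1.47,385.7,-287.7,0,1],
    [0,0,-1.47,385.7,-287.7,0,1],
    [0,0,-1.47,385.7,-287.7,0,1],
    [0,0,-1.47,385.7,-287.7,0,1],
    [0,0,-1.47,385.7,-287.7,0,1],
    [0,0,-1.47,385.7,-287.7,0,1],
    [0,0,-1.47,385.7,-287.7,0,1],
    [0,0,-1.47,385.7,-287.7,0,1],
    [0,0,-1.47,385.7,-287.7,0,1]
  ]
}}

```text
time: 1.57
ee_pos: [0.5044, 0.0895, 0.2225]
eef_rot: [0.379, 0.925, -0.0, 0.0]
ft_force: [0.1, -0.6, 0.3]
width: 0.087
grip_force: 0.0
```

```bash
python3 - <<'E'
from h import *
s=r.read_state(); print(s['joint_positions'].round(3))
c=cam('wrist','w1.png');P=cloud(c);z=P[...,2]
m=(z>.105)&(z<.12)&(np.hypot(P[...,0]-.504,P[...,1]-.091)<.035)
print(m.sum(),np.median(z[m]),cv2.minAreaRect((P[m][:,:2]*1000).astype(np.float32)))
to(.504,.091,.088,45.6,s)
E
```

```text
[ 0.236  0.121 -0.537  1.731  0.064  1.307  0.479]
826 0.11144453667932105 ((505.3448181152344, 91.8093032836914), (13.125290870666504, 45.62975311279297), 45.249420166015625)
rot [-0.     0.    -0.003] shift [  1.4   0.8 134.5]
```

View pics/w1.png

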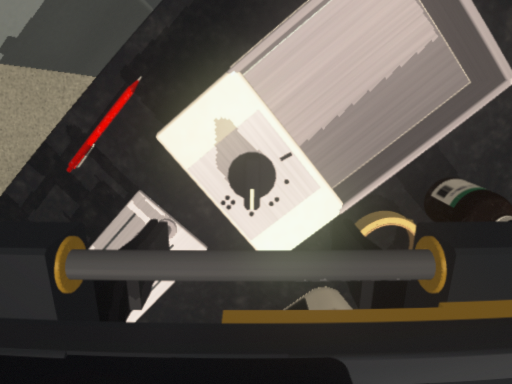

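The wrist view shows the selector at (252,173), its white pointer line at (252,200), pointing at the three-dot mark. The bar mark is at (286,156) and the four dots at (228,201). The wrist depth agrees with the top camera to 1.5 mm.

Call:
{"api": "apply_moves", "payload": {
  "steps": [
    [0,0,0,1,2.3,40,1],
    [0,0,0,1,2.3,80,1],
    [0,0,0,1,2.3,115,1],
    [0,0,0,1,2.3,134,1],
    [0,0,0,1,2.3,134,1],
    [0,0,0,1,2.3,134,-1],
    [0,0,0,1,2.3,134,-1],
    [0,0,0,1,2.3,134,-1],
    [0,0,0,1,2.3,134,-1],
    [0,0,0,1,2.3,134,-1],
    [0,0,0,1,2.3,134,-1],
    [0,0,0,1,2.3,134,-1]
  ],
  "force": 25
}}

```text
time: 2.62
ee_pos: [0.5054, 0.0932, 0.089]
eef_rot: [0.378, 0.926, 0.0, 0.0]
ft_force: [-0.1, 0.0, 0.8]
width: 0.0482
grip_force: 0.0
```

Call:
{"api": "apply_moves", "payload": {
  "steps": [
    [0,0,0,0,0,0,-1],
    [0,0,0,0,0,0,-1],
    [0,0,0,0,0,0,-1],
    [0,0,0,0,0,0,-1],
    [0,0,0,0,0,0,-1],
    [0,0,0,0,0,0,-1],
    [0,0,0,0,0,0,-1],
    [0,0,0,0,0,0,-1]
  ]
}}

```text
time: 3.28
ee_pos: [0.5041, 0.0921, 0.0884]
eef_rot: [0.378, 0.926, -0.001, -0.001]
ft_force: [-5.8, -4.2, 6.0]
width: 0.0137
grip_force: 25.0
```

Call:
{"api": "apply_moves", "payload": {
  "steps": [
    [0,0,-0.12,0,0,0,-1],
    [0,0,-0.24,0,0,0,-1],
    [0,0,-0.36,0,0,0,-1],
    [0,0,-0.48,0,0,0,-1],
    [0,0,-0.6,0,0,0,-1],
    [0,0,-0.72,0,0,0,-1],
    [0,0,-0.84,0,0,0,-1],
    [0,0,-0.96,0,0,0,-1],
    [0,0,-1.08,0,0,0,-1],
    [0,0,-1.2,0,0,0,-1],
    [0,0,-1.32,0,0,0,-1],
    [0,0,-1.44,0,0,0,-1],
    [0,0,-1.56,0,0,0,-1],
    [0,0,-1.68,0,0,0,-1],
    [0,0,-1.8,0,0,0,-1],
    [0,0,-1.92,0,0,0,-1],
    [0,0,-2.0,0,0,0,-1],
    [0,0,-2.06,0,0,0,-1],
    [0,0,-2.06,0,0,0,-1]
  ]
}}

```text
time: 4.87
ee_pos: [0.5037, 0.089, 0.0884]
eef_rot: [-0.6, 0.8, -0.001, -0.004]
ft_force: [-10.5, -14.5, 13.5]
width: 0.045
grip_force: 25.0
```

```bash
python3 - <<'E'
from h import *
s=r.read_state(); print(s['joint_positions'].round(3),s['torque'].round(2),s['width'])
A=R.from_quat(s['eef_rot']).as_matrix(); print(np.degrees(np.arctan2(A[1,1],A[0,1])))
E
```

```text
[ 0.461  0.32  -0.828  1.874  0.272  1.069  2.382] [-2.93  2.4   0.03] 0.04504521840957759
163.69260791663362
```

The opening rose to 45 mm, so the grip slackened and slipped round the bar. I'm opening up and looking again.

Call:
{"api": "apply_moves", "payload": {
  "steps": [
    [0,0,0,0,0,0,1],
    [0,0,0,0,0,0,1],
    [0,0,0,0,0,0,1],
    [0,0,0,0,0,0,1],
    [0,0,0,0,0,0,1],
    [0,0,0,0,0,-40,1],
    [0,0,0,0,0,-80,1],
    [0,0,0,0,0,-110,1],
    [0,0,0,0,0,-110,1],
    [0,0,0,0,0,-110,1]
  ]
}}

```text
time: 5.7
ee_pos: [0.5062, 0.0936, 0.2002]
eef_rot: [-0.599, 0.801, -0.001, 0.001]
ft_force: [0.3, -0.6, 0.1]
width: 0.0869
grip_force: 0.0
```

```bash
cat >> h.py <<'E'
def sel(save=None):
    c=cam('wrist',save);P=cloud(c);z=P[...,2]
    m=(z>.105)&(z<.12)&(np.hypot(P[...,0]-.505,P[...,1]-.0918)<.035)
    q=cv2.minAreaRect((P[m][:,:2]*1000).astype(np.float32)); b=cv2.boxPoints(q)
    e=max((b[1]-b[0],b[2]-b[1]),key=np.linalg.norm)
    w=m&(c['pixels'].min(2)>130); cw=P[w][:,:2].mean(0) if w.any() else None
    print('sel',m.sum(),q,'bar axis deg',np.degrees(np.arctan2(e[1],e[0])),'line',w.sum(),cw)
E
python3 - <<'E'
from h import *
sel('w2.png'); s=r.read_state(); print(s['ee_pos'],s['joint_positions'].round(3))
E
```

```text
sel 1023 ((506.1676330566406, 90.92786407470703), (45.921695709228516, 14.371438026428223), 11.27055549621582) bar axis deg 11.270548 line 103 [0.51921526 0.09381826]
[0.50533009 0.09325684 0.19869908] [ 0.518  0.192 -0.869  1.749  0.154  1.271  2.468]
```

Call:
{"api": "apply_moves", "payload": {
  "steps": [
    [0,0,0.12,0,0,0,1],
    [0,0,0.24,0,0,0,1],
    [0,0,0.36,0,0,0,1],
    [0,0,0.48,0,0,0,1],
    [0,0,0.6,0,0,0,1],
    [0,0,0.72,0,0,0,1],
    [0,0,0.84,0,0,0,1],
    [0,0,0.95,0,0,0,1],
    [0,0,0.95,0,0,0,1]
  ]
}}

```text
time: 6.5
ee_pos: [0.5044, 0.0932, 0.1971]
eef_rot: [-0.164, 0.986, 0.0, -0.001]
ft_force: [-0.1, -0.2, -0.0]
width: 0.0867
grip_force: 0.0
```

```bash
python3 - <<'E'
from h import *
sel('w3.png'); s=r.read_state(); print(s['ee_pos'],s['joint_positions'].round(3)); to(.505,.0915,.088,110,s)
E
```

```text
sel 995 ((505.75860595703125, 90.9607925415039), (46.266353607177734, 14.044014930725098), 11.326080322265625) bar axis deg 11.326082 line 112 [0.51884055 0.0934857 ]
[0.50451889 0.09316823 0.19726933] [ 0.43   0.174 -0.766  1.754  0.126  1.266  1.541]
rot [ 0.001 -0.002 -0.012] shift [-1.000e-01 -1.800e+00  1.093e+02]
```

View pics/w3.png

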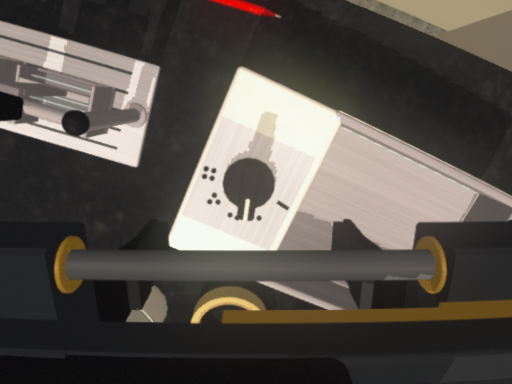

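It shows the knob at (248,183) with its line at (247,210), resting between one and two dots, near a detent crest. I'm regrasping at the bar's angle with a firmer grip.

Call:
{"api": "apply_moves", "payload": {
  "steps": [
    [0,0,0.12,-0.5,-2.4,40,1],
    [0,0,0.14,-0.5,-2.4,80,0.2],
    [0,0,0.14,-0.5,-2.4,105,-0.2],
    [0,0,0.14,-0.5,-2.4,109,-1],
    [0,0,0.14,-0.5,-2.4,109,-1],
    [0,0,0.14,-0.5,-2.4,109,-1],
    [0,0,0.14,-0.5,-2.4,109,-1],
    [0,0,0.14,-0.5,-2.4,109,-1],
    [0,0,0.14,-0.5,-2.4,109,-1],
    [0,0,0.14,-0.5,-2.4,109,-1],
    [0,0,0.14,-0.5,-2.4,109,-1],
    [0,0,0.14,-0.5,-2.4,109,-1],
    [0,0,0.14,-0.5,-2.4,109,-1],
    [0,0,0.14,-0.5,-2.4,109,-1],
    [0,0,0.14,-0.5,-2.4,109,-1],
    [0,0,0.14,-0.5,-2.4,109,-1]
  ],
  "force": 45
}}

```text
time: 7.88
ee_pos: [0.5064, 0.092, 0.0897]
eef_rot: [-0.098, 0.995, 0.0, 0.0]
ft_force: [-0.8, 5.1, 2.0]
width: 0.0135
grip_force: 45.0
```

Turn −64° plus a little (to the stop), in two parts.

Call:
{"api": "apply_moves", "payload": {
  "steps": [
    [0,0,-0.1,0,0,0,-1],
    [0,0,-0.2,0,0,0,-1],
    [0,0,-0.3,0,0,0,-1],
    [0,0,-0.4,0,0,0,-1],
    [0,0,-0.5,0,0,0,-1],
    [0,0,-0.6,0,0,0,-1]
  ]
}}

```text
time: 8.38
ee_pos: [0.506, 0.093, 0.0896]
eef_rot: [-0.39, 0.921, 0.001, 0.0]
ft_force: [-3.5, 8.7, 2.4]
width: 0.0144
grip_force: 48.1
```

Call:
{"api": "apply_moves", "payload": {
  "steps": [
    [0,0,-0.1,0,0,0,-1],
    [0,0,-0.2,0,0,0,-1],
    [0,0,-0.3,0,0,0,-1],
    [0,0,-0.4,0,0,0,-1],
    [0,0,-0.47,0,0,0,-1],
    [0,0,-0.47,0,0,0,-1]
  ]
}}

```text
time: 8.88
ee_pos: [0.505, 0.0934, 0.0897]
eef_rot: [-0.594, 0.804, 0.002, -0.0]
ft_force: [-7.9, 9.5, 6.8]
width: 0.0139
grip_force: 45.0
```

Call:
{"api": "apply_moves", "payload": {
  "steps": [
    [0,0,0,0,0,0,1],
    [0,0,0,0,0,0,1],
    [0,0,0,0,0,0,1],
    [0,0,0,0,0,0,1],
    [0,0,0,0,0,0,1],
    [0,0,0,0,0,-40,1],
    [0,0,0,0,0,-80,1],
    [0,0,0,0,0,-120,1],
    [0,0,0,0,0,-140,1],
    [0,0,0,0,0,-140,1],
    [0,0,0,0,0,-140,1]
  ]
}}

```text
time: 9.8
ee_pos: [0.5071, 0.0909, 0.2306]
eef_rot: [-0.591, 0.807, -0.001, 0.001]
ft_force: [-0.2, -0.6, -1.0]
width: 0.0788
grip_force: 0.0
```

```bash
python3 - <<'E'
from h import *
sel('w4.png'); s=r.read_state(); print(s['ee_pos'],s['joint_positions'].round(3)); to(.492,-.092,.235,1.85,s)
E
```

```text
sel 795 ((506.1705017089844, 90.91922760009766), (46.4368896484375, 13.94918155670166), 74.77379608154297) bar axis deg 74.773766 line 88 [0.50962671 0.10372509]
[0.50643348 0.09066344 0.2292932 ] [ 0.603  0.187 -0.958  1.7    0.158  1.336  2.452]
rot [-1.000e-03  0.000e+00  2.803e+00] shift [178.5 -41.3  -5.6]
```

The selector is at 74.8°, the bar mark, so step 1 is done. On to the first carrier.

Call:
{"api": "apply_moves", "payload": {
  "steps": [
    [0,0,0.12,0,0,-10,1],
    [0,0,0.24,0,0,-10,1],
    [0,0,0.36,0,0,-10,1],
    [0,0,0.48,0,0,-10,1],
    [0,0,0.6,0,0,-10,1],
    [0,0,0.72,0,0,-10,1],
    [0,0,0.84,0,0,-10,1],
    [0,0,0.96,0,0,-10,1],
    [0,0,1.08,0,0,-10,1],
    [0,0,1.2,20,0,-10,1],
    [0,0,1.32,40,-8,-10,1],
    [0,0,1.44,60,-16,-10,1],
    [0,0,1.56,80,-20,-10,1],
    [0,0,1.68,100,-25,-10,1],
    [0,0,1.8,120,-30,-10,1],
    [0,0,1.92,140,-35,-10,1],
    [0,0,2.04,160,-40,-10,1],
    [0,0,2.16,178,-41,-10,1],
    [0,0,2.28,178,-41,-10,1],
    [0,0,2.4,178,-41,-10,1]
  ]
}}

```text
time: 11.52
ee_pos: [0.4909, -0.0925, 0.2378]
eef_rot: [0.541, 0.841, -0.001, -0.001]
ft_force: [-0.1, -0.1, 0.5]
width: 0.0871
grip_force: 0.0
```

Call:
{"api": "apply_moves", "payload": {
  "steps": [
    [0,0,0.12,0,0,0,1],
    [0,0,0.24,0,0,0,1],
    [0,0,0.36,0,0,0,1],
    [0,0,0.4,0,0,0,1],
    [0,0,0.4,0,0,0,1]
  ]
}}

```text
time: 11.93
ee_pos: [0.4913, -0.0911, 0.238]
eef_rot: [0.695, 0.719, -0.001, -0.001]
ft_force: [-0.4, -1.2, -0.6]
width: 0.0872
grip_force: 0.0
```

```bash
cat >> h.py <<'E'
def grips(cams=('wrist','top')):
    for n in cams:
        c=cam(n,n+'_last.png');P=cloud(c);z=P[...,2]; mx=c['pixels'].max(2)
        m=(z>.15)&(z<.185)&(abs(P[...,0]-.49)<.09)&(P[...,1]<0)&(P[...,1]>-.45)&(mx<110)
        k,l,st,ce=cv2.connectedComponentsWithStats(m.astype(np.uint8))
        for i in range(1,k):
            if st[i,4]>25:
                q=cv2.minAreaRect((P[l==i][:,:2]*1000).astype(np.float32))
                print(n,st[i,4],ce[i].round(),'z',np.percentile(z[l==i],[5,50,95]).round(4),np.round(q[0],1),np.round(q[1],1),round(q[2],1))
E
python3 - <<'E'
from h import *
grips(); s=r.read_state(); print(s['ee_pos'],s['joint_positions'].round(3)); to(.492,-.092,.14,1.85,s)
E
```

```text
wrist 1038 [250. 197.] z [0.1589 0.1672 0.1685] [492.8 -91.5] [15.3 35.8] 2.1
wrist 531 [250. 295.] z [0.1589 0.1672 0.1685] [ 496.2 -174.7] [15.6 21.9] 4.9
top 46 [344. 219.] z [0.1616 0.1684 0.1708] [ 501.  -360.6] [14.3 35.4] 0.0
top 44 [319. 220.] z [0.1568 0.1685 0.1717] [ 499.2 -273.6] [13.7 34.9] 9.1
[ 0.49145854 -0.09103301  0.23844364] [ 0.66   0.088 -0.595  1.732  0.05   1.339  0.093]
rot [-0.002 -0.     0.006] shift [-1.   0.7 98.4]
```

View pics/wrist_last.png

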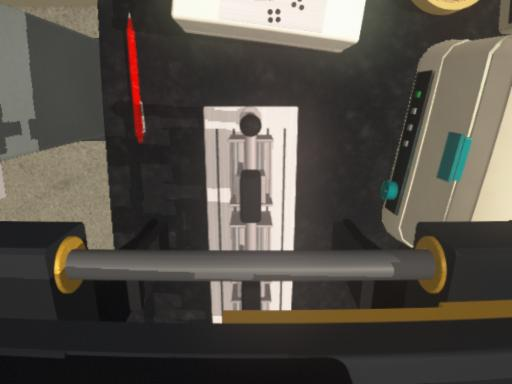

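The wrist view shows the first block at (250,197), at (0.493, −0.0915) and turned 2°, with the next carrier's block below at (250,295). I'm descending to grasp it.

Call:
{"api": "apply_moves", "payload": {
  "steps": [
    [0,0,0,-0.5,1.4,40,0.1],
    [0,0,0,-0.5,1.4,70,0.1],
    [0,0,0,-0.5,1.4,90,0.1],
    [0,0,0,-0.5,1.4,98,0.1],
    [0,0,0,-0.5,1.4,98,0.1],
    [0,0,0,-0.5,1.4,98,-1],
    [0,0,0,-0.5,1.4,98,-1],
    [0,0,0,-0.5,1.4,98,-1],
    [0,0,0,-0.5,1.4,98,-1],
    [0,0,0,-0.5,1.4,98,-1],
    [0,0,0,-0.5,1.4,98,-1],
    [0,0,0,-0.5,1.4,98,-1],
    [0,0,0,-0.5,1.4,98,-1],
    [0,0,0,-0.5,1.4,98,-1]
  ],
  "force": 35
}}

```text
time: 13.2
ee_pos: [0.4934, -0.0915, 0.1417]
eef_rot: [0.694, 0.72, -0.0, 0.0]
ft_force: [-2.9, 0.5, 2.7]
width: 0.0159
grip_force: 34.9
```

Call:
{"api": "apply_moves", "payload": {
  "steps": [
    [0,0,0,0,0,-12,-1],
    [0,0,0,0,0,-24,-1],
    [0,0,0,0,0,-34,-1],
    [0,0,0,0,0,-34,-1],
    [0,0,0,0,-20,-34,-1],
    [0,0,0,0,-40,-34,-1],
    [0,0,0,0,-60,-34,-1],
    [0,0,0,0,-65,-34,-1],
    [0,0,0,0,-65,-34,-1]
  ]
}}

```text
time: 13.95
ee_pos: [0.4277, -0.0942, 0.1758]
eef_rot: [0.695, 0.719, -0.0, 0.001]
ft_force: [1.4, -0.0, -2.6]
width: 0.016
grip_force: 35.0
```

Call:
{"api": "apply_moves", "payload": {
  "steps": [
    [0,0,0,0,0,-40,-1],
    [0,0,0,0,0,-80,-1],
    [0,0,0,0,0,-120,-1],
    [0,0,0.03,30,5,-125,-1],
    [0,0,0.06,65,11,-125,-1],
    [0,0,0.09,100,17,-125,-1],
    [0,0,0.117,135,23,-125,-1],
    [0,0,0.117,170,29,-125,-1],
    [0,0,0.117,205,35,-125,-1],
    [0,0,0.117,240,41,-125,-1],
    [0,0,0.117,275,47,-125,-1],
    [0,0,0.117,310,53,-125,-1],
    [0,0,0.117,345,59,-125,-1],
    [0,0,0.117,370,64,-125,-1],
    [0,0,0.117,380,66,-125,-1],
    [0,0,0.117,380,66,-125,-1],
    [0,0,0.117,380,66,-125,-1]
  ]
}}

```text
time: 15.37
ee_pos: [0.4811, 0.2892, 0.3003]
eef_rot: [0.735, 0.678, 0.0, -0.001]
ft_force: [1.0, -0.5, -1.9]
width: 0.0156
grip_force: 35.0
```

```bash
cat >> h.py <<'E'
def bath():
    c=cam('top');P=cloud(c);z=P[...,2]
    m=(z>.065)&(z<.082)&(P[...,1]>.03)&(P[...,1]<.37)&(abs(P[...,0]-.51)<.12)
    m=cv2.morphologyEx(m.astype(np.uint8),cv2.MORPH_OPEN,np.ones((2,2)))>0
    print('rim',cv2.minAreaRect((P[m][:,:2]*1000).astype(np.float32)))
E
python3 - <<'E'
from h import *
s=r.read_state(); print(s['ee_pos'],s['width'],s['joint_positions'].round(3)); to(.481,.288,.133,-4.86,s)
cam('wrist','w5.png')
E
```

```text
[0.4810507  0.28920822 0.30028608] 0.015577029098594179 [ 0.178  0.291 -0.979  1.469  0.239  1.509 -0.876]
rot [-0.001 -0.001  0.005] shift [ -1.4   0.2 167.3]
```

View pics/w5.png

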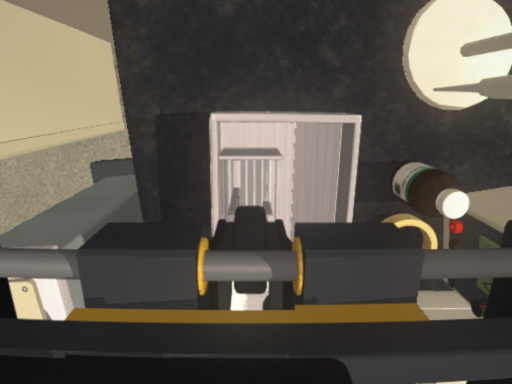

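The carrier hangs at (250,185) over the left half of the tank, whose rim spans x 212–358, and is parallel to its walls. I'm lowering it.

Call:
{"api": "apply_moves", "payload": {
  "steps": [
    [0,0,0,-1.4,0,35,-1],
    [0,0,0,-1.4,0,70,-1],
    [0,0,0,-1.4,0,105,-1],
    [0,0,0,-1.4,0,135,-1],
    [0,0,0,-1.4,0,150,-1],
    [0,0,0,-1.4,0,158,-1],
    [0,0,0,-1.4,0,162,-1],
    [0,0,0,-1.4,0,165,-1],
    [0,0,0,-1.4,0,167,-1],
    [0,0,0,-1.4,0,167,-1]
  ]
}}

```text
time: 16.25
ee_pos: [0.4815, 0.2871, 0.1348]
eef_rot: [0.735, 0.678, 0.001, 0.0]
ft_force: [-0.2, 1.3, -4.0]
width: 0.0155
grip_force: 35.0
```

Call:
{"api": "apply_moves", "payload": {
  "steps": [
    [0,0,0,0,0,1,-1],
    [0,0,0,0,0,2,-1],
    [0,0,0,0,0,2,-1],
    [0,0,0,0,0,2,-0.4],
    [0,0,0,0,0,2,0.1],
    [0,0,0,0,0,2,0.1],
    [0,0,0,0,0,2,0.1],
    [0,0,0,0,0,2,0.1],
    [0,0,0,0,0,-38,0.1],
    [0,0,0,0,0,-78,0.1],
    [0,0,0,0,0,-118,0.1],
    [0,0,0,0,0,-130,0.1]
  ]
}}

```text
time: 17.25
ee_pos: [0.4817, 0.2886, 0.2694]
eef_rot: [0.735, 0.678, 0.003, 0.001]
ft_force: [0.1, 0.7, 0.5]
width: 0.0474
grip_force: 0.0
```

```bash
cat >> h.py <<'E'
def tank():
    # carriers in tank: dark grip tops at z~.16
    c=cam('top','top_last.png');P=cloud(c);z=P[...,2]
    m=(z>.145)&(z<.18)&(P[...,1]>.1)&(P[...,1]<.36)&(abs(P[...,0]-.51)<.12)
    k,l,st,ce=cv2.connectedComponentsWithStats(m.astype(np.uint8))
    C=np.array([.516,.238]);B=np.array([[.9964,-.0847],[.0847,.9964]])
    for i in range(1,k):
        if st[i,4]>15:
            q=cv2.minAreaRect((P[l==i][:,:2]*1000).astype(np.float32))
            print('tank',st[i,4],ce[i].round(),np.median(z[l==i]).round(4),np.round(q[0],1),np.round(q[1],1),round(q[2],1),'bath frame',(B@(np.array(q[0])/1000-C)*1000).round(1))
E
python3 - <<'E'
from h import *
tank(); grips(('top',)); s=r.read_state(); print(s['ee_pos'],s['joint_positions'].round(3)); to(.495,-.182,.26,1.85,s)
E
```

```text
tank 54 [159. 226.] 0.1606 [480.5 285.1] [14.3 37.6] 0.1 bath frame [-39.4  43.9]
top 47 [344. 219.] z [0.1631 0.1683 0.1709] [ 500.9 -360.7] [35.8 14.1] 89.5
top 43 [293. 221.] z [0.1651 0.1694 0.1719] [ 494.5 -182.3] [13.7 35.3] 9.5
top 47 [319. 220.] z [0.159  0.1686 0.1732] [ 497.9 -273.3] [14.  35.5] 0.1
[0.48157018 0.288008   0.26636723] [ 0.185  0.3   -0.976  1.532  0.251  1.438 -0.884]
rot [ 0.004 -0.002 -0.113] shift [-467.4   51.4    5.4]
```

Carrier one stands (top at 160.6 mm, bath frame −39, +44). Going to the second.

Call:
{"api": "apply_moves", "payload": {
  "steps": [
    [0,0,-0.03,-40,4,0,0.1],
    [0,0,-0.06,-80,9,0,0.1],
    [0,0,-0.09,-120,13,0,0.1],
    [0,0,-0.113,-160,17,0,0.1],
    [0,0,-0.113,-200,22,0,0.1],
    [0,0,-0.113,-240,26,0,0.1],
    [0,0,-0.113,-280,31,0,0.1],
    [0,0,-0.113,-320,35,0,0.1],
    [0,0,-0.113,-360,39,0,0.1],
    [0,0,-0.113,-400,44,0,0.1],
    [0,0,-0.113,-440,48,0,0.1],
    [0,0,-0.113,-467,51,0,0.1],
    [0,0,-0.113,-467,51,10,0.1],
    [0,0,-0.113,-467,51,20,0.1],
    [0,0,-0.113,-467,51,20,0.1]
  ]
}}

```text
time: 18.6
ee_pos: [0.4924, -0.1815, 0.2403]
eef_rot: [0.695, 0.719, -0.001, -0.002]
ft_force: [0.2, 0.3, 0.1]
width: 0.0476
grip_force: 0.0
```

```bash
python3 - <<'E'
from h import *
grips(('wrist',)); s=r.read_state(); print(s['ee_pos'],s['joint_positions'].round(3)); to(.495,-.182,.14,1.85,s)
E
```

```text
wrist 1014 [253. 196.] z [0.1606 0.1673 0.1685] [ 496.  -181.9] [15.2 36.2] 2.1
wrist 531 [253. 295.] z [0.1578 0.1671 0.1684] [ 498.9 -266.5] [15.3 21.3] 1.2
[ 0.49290449 -0.18106556  0.24165262] [ 0.889  0.161 -0.686  1.663  0.103  1.358  0.221]
rot [-0.003 -0.002  0.002] shift [ -1.2   2.3 101.6]
```

Call:
{"api": "apply_moves", "payload": {
  "steps": [
    [0,0,0,-1,3,40,0.1],
    [0,0,0,-1,3,70,0.1],
    [0,0,0,-1,3,90,0.1],
    [0,0,0,-1,3,99,0.1],
    [0,0,0,-1,3,99,0.1],
    [0,0,0,-1,3,99,-1],
    [0,0,0,-1,3,99,-1],
    [0,0,0,-1,3,99,-1],
    [0,0,0,-1,3,99,-1],
    [0,0,0,-1,3,99,-1],
    [0,0,0,-1,3,99,-1],
    [0,0,0,-1,3,99,-1],
    [0,0,0,-1,3,99,-1],
    [0,0,0,-1,3,99,-1]
  ],
  "force": 35
}}

```text
time: 19.82
ee_pos: [0.4967, -0.1837, 0.1449]
eef_rot: [0.696, 0.718, -0.0, 0.0]
ft_force: [-2.8, -0.0, 5.4]
width: 0.0158
grip_force: 34.9
```

Call:
{"api": "apply_moves", "payload": {
  "steps": [
    [0,0,0,0,0,-12,-1],
    [0,0,0,0,0,-24,-1],
    [0,0,0,0,0,-34,-1],
    [0,0,0,0,0,-34,-1],
    [0,0,0,0,-20,-34,-1],
    [0,0,0,0,-40,-34,-1],
    [0,0,0,0,-60,-34,-1],
    [0,0,0,0,-65,-34,-1],
    [0,0,0,0,-65,-34,-1]
  ]
}}

```text
time: 20.57
ee_pos: [0.4307, -0.1862, 0.1788]
eef_rot: [0.696, 0.718, -0.001, 0.0]
ft_force: [0.8, 0.0, -2.5]
width: 0.0158
grip_force: 35.0
```

```bash
python3 - <<'E'
from h import *
s=r.read_state(); print(s['ee_pos'],s['width'],s['joint_positions'].round(3)); to(.561,.281,.30,-4.86,s)
E
```

```text
[ 0.43073944 -0.18616761  0.17876026] 0.015798333696961642 [ 0.968  0.062 -0.672  1.886  0.043  1.207  0.312]
rot [-0.     0.001  0.115] shift [ 462.8  144.5 -121.9]
```

Call:
{"api": "apply_moves", "payload": {
  "steps": [
    [0,0,0,0,0,-40,-1],
    [0,0,0,0,0,-80,-1],
    [0,0,0,0,0,-120,-1],
    [0,0,0.03,25,8,-127,-1],
    [0,0,0.06,60,19,-127,-1],
    [0,0,0.09,97,30,-127,-1],
    [0,0,0.115,134,42,-127,-1],
    [0,0,0.115,171,53,-127,-1],
    [0,0,0.115,208,65,-127,-1],
    [0,0,0.115,245,76,-127,-1],
    [0,0,0.115,282,88,-127,-1],
    [0,0,0.115,319,100,-127,-1],
    [0,0,0.115,356,111,-127,-1],
    [0,0,0.115,393,123,-127,-1],
    [0,0,0.115,430,134,-127,-1],
    [0,0,0.115,455,142,-127,-1],
    [0,0,0.115,463,144.5,-127,-1],
    [0,0,0.115,463,144.5,-127,-1],
    [0,0,0.115,463,144.5,-127,-1]
  ]
}}

```text
time: 22.15
ee_pos: [0.5616, 0.282, 0.3052]
eef_rot: [0.736, 0.677, -0.0, -0.0]
ft_force: [-0.1, -1.2, -2.8]
width: 0.0154
grip_force: 35.0
```

```bash
python3 - <<'E'
from h import *
s=r.read_state(); print(s['ee_pos'],s['width'],s['joint_positions'].round(3)); to(.561,.281,.137,-4.86,s)
E
```

```text
[0.56161379 0.28204359 0.30515238] 0.01535421307398715 [ 0.132  0.471 -0.977  1.275  0.385  1.587 -0.866]
rot [-0.001 -0.     0.002] shift [ -1.2  -0.4 168.2]
```

Call:
{"api": "apply_moves", "payload": {
  "steps": [
    [0,0,0,-1,0,35,-1],
    [0,0,0,-1,0,70,-1],
    [0,0,0,-1,0,105,-1],
    [0,0,0,-1,0,135,-1],
    [0,0,0,-1,0,152,-1],
    [0,0,0,-1,0,160,-1],
    [0,0,0,-1,0,164,-1],
    [0,0,0,-1,0,167,-1],
    [0,0,0,-1,0,169,-1],
    [0,0,0,-1,0,170,-1],
    [0,0,0,-1,0,170,-1]
  ]
}}

```text
time: 23.07
ee_pos: [0.5622, 0.2809, 0.1376]
eef_rot: [0.736, 0.677, 0.001, 0.001]
ft_force: [-0.3, -2.1, 4.7]
width: 0.0154
grip_force: 35.0
```

Call:
{"api": "apply_moves", "payload": {
  "steps": [
    [0,0,0,0,0,0,-0.4],
    [0,0,0,0,0,0,0.1],
    [0,0,0,0,0,0,0.1],
    [0,0,0,0,0,0,0.1],
    [0,0,0,0,0,0,0.1],
    [0,0,0,0,0,-40,0.1],
    [0,0,0,0,0,-80,0.1],
    [0,0,0,0,0,-120,0.1],
    [0,0,0,0,0,-130,0.1]
  ]
}}

```text
time: 23.82
ee_pos: [0.5623, 0.2825, 0.2722]
eef_rot: [0.736, 0.677, 0.004, 0.001]
ft_force: [-0.0, 0.3, 0.9]
width: 0.0478
grip_force: 0.0
```

```bash
python3 - <<'E'
from h import *
tank(); grips(('top',)); s=r.read_state(); print(s['ee_pos'],s['joint_positions'].round(3)); to(.498,-.273,.24,1.85,s)
E
```

```text
tank 53 [161. 203.] 0.1602 [561.1 280.3] [32.8 14.8] 88.7 bath frame [41.3 46. ]
top 46 [344. 219.] z [0.1623 0.1682 0.1729] [ 501.  -360.2] [35.4 14.3] 89.8
top 45 [319. 220.] z [0.1595 0.1695 0.1734] [ 498.  -273.2] [14.1 33.4] 0.7
[0.56204573 0.28183197 0.26863053] [ 0.146  0.48  -0.974  1.345  0.394  1.512 -0.876]
rot [ 0.004 -0.002 -0.115] shift [-558.3  -18.    27.1]
```

```bash
python3 - <<'E'
from h import *
i=cv2.imread('pics/top_last.png')[170:260,130:270]; cv2.imwrite('pics/crop2.png',cv2.resize(i,None,fx=5,fy=5,interpolation=cv2.INTER_CUBIC))
E
```

```text
(no output)
```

View pics/crop2.png

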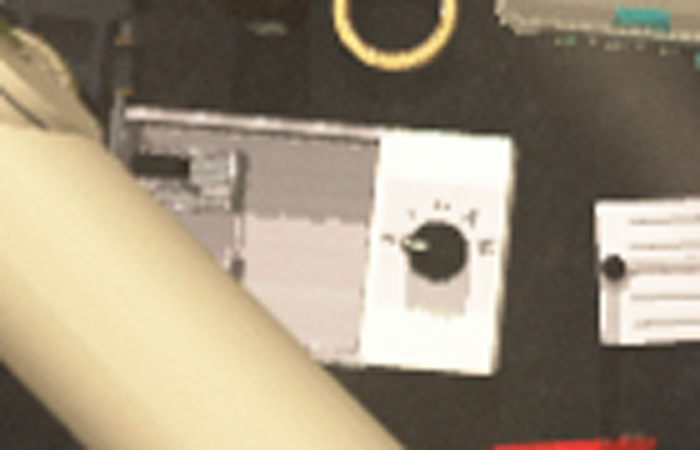

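The forearm hides the first carrier, but its frame edge still shows at (238,265). The second is at (165,167) and the pointer is at the bar. On to the third.

Call:
{"api": "apply_moves", "payload": {
  "steps": [
    [0,0,-0.03,-40,-1,0,0.1],
    [0,0,-0.06,-80,-3,0,0.1],
    [0,0,-0.09,-120,-4,0,0.1],
    [0,0,-0.115,-160,-5,0,0.1],
    [0,0,-0.115,-200,-6,0,0.1],
    [0,0,-0.115,-240,-8,0,0.1],
    [0,0,-0.115,-280,-9,0,0.1],
    [0,0,-0.115,-320,-10,0,0.1],
    [0,0,-0.115,-360,-12,0,0.1],
    [0,0,-0.115,-400,-13,0,0.1],
    [0,0,-0.115,-440,-14,0,0.1],
    [0,0,-0.115,-480,-16,5,0.1],
    [0,0,-0.115,-520,-17,10,0.1],
    [0,0,-0.115,-556,-18,20,0.1],
    [0,0,-0.115,-556,-18,27,0.1],
    [0,0,-0.115,-556,-18,27,0.1],
    [0,0,-0.115,-556,-18,27,0.1]
  ]
}}

```text
time: 25.33
ee_pos: [0.4969, -0.2708, 0.2374]
eef_rot: [0.696, 0.719, 0.0, -0.001]
ft_force: [-0.3, 0.6, 0.5]
width: 0.0481
grip_force: 0.0
```

```bash
python3 - <<'E'
from h import *
grips(('wrist',)); s=r.read_state(); print(s['ee_pos'],s['joint_positions'].round(3)); to(.498,-.273,.142,1.85,s)
E
```

```text
wrist 1015 [251. 200.] z [0.1595 0.1673 0.1685] [ 499.3 -273.7] [15.1 35.4] 1.7
wrist 552 [252. 295.] z [0.1595 0.1671 0.1683] [ 502.6 -353.8] [15.9 22.8] 3.8
[ 0.49747724 -0.27025094  0.23824013] [ 1.109  0.296 -0.833  1.563  0.22   1.382  0.289]
rot [-0.    -0.001  0.002] shift [-2.9  0.5 96.2]
```

Call:
{"api": "apply_moves", "payload": {
  "steps": [
    [0,0,0,-3,1.8,40,0.1],
    [0,0,0,-3,1.8,70,0.1],
    [0,0,0,-3,1.8,88,0.1],
    [0,0,0,-3,1.8,96,0.1],
    [0,0,0,-3,1.8,96,0.1],
    [0,0,0,-3,1.8,96,-1],
    [0,0,0,-3,1.8,96,-1],
    [0,0,0,-3,1.8,96,-1],
    [0,0,0,-3,1.8,96,-1],
    [0,0,0,-3,1.8,96,-1],
    [0,0,0,-3,1.8,96,-1],
    [0,0,0,-3,1.8,96,-1],
    [0,0,0,-3,1.8,96,-1],
    [0,0,0,-3,1.8,96,-1]
  ],
  "force": 35
}}

```text
time: 26.55
ee_pos: [0.4991, -0.2749, 0.1429]
eef_rot: [0.696, 0.718, -0.0, 0.0]
ft_force: [-3.5, -0.6, 5.0]
width: 0.0155
grip_force: 35.0
```

Call:
{"api": "apply_moves", "payload": {
  "steps": [
    [0,0,0,0,0,-12,-1],
    [0,0,0,0,0,-24,-1],
    [0,0,0,0,0,-34,-1],
    [0,0,0,0,0,-34,-1],
    [0,0,0,0,-20,-34,-1],
    [0,0,0,0,-40,-34,-1],
    [0,0,0,0,-60,-34,-1],
    [0,0,0,0,-65,-34,-1],
    [0,0,0,0,-65,-34,-1]
  ]
}}

```text
time: 27.3
ee_pos: [0.4329, -0.2776, 0.1767]
eef_rot: [0.696, 0.718, -0.001, 0.0]
ft_force: [1.1, 0.3, -3.1]
width: 0.0162
grip_force: 35.0
```

```bash
python3 - <<'E'
from h import *
s=r.read_state(); print(s['ee_pos'],s['width'],s['joint_positions'].round(3)); to(.473,.193,.305,-4.86,s)
E
```

```text
[ 0.4329431  -0.27756106  0.17671276] 0.016151501943393078 [ 1.232  0.208 -0.831  1.777  0.164  1.228  0.386]
rot [-0.001  0.001  0.115] shift [ 469.    54.1 -128.9]
```

Call:
{"api": "apply_moves", "payload": {
  "steps": [
    [0,0,0,0,0,-40,-1],
    [0,0,0,0,0,-80,-1],
    [0,0,0,0,0,-120,-1],
    [0,0,0.03,25,3,-129,-1],
    [0,0,0.06,60,7,-129,-1],
    [0,0,0.09,100,12,-129,-1],
    [0,0,0.115,140,16,-129,-1],
    [0,0,0.115,180,21,-129,-1],
    [0,0,0.115,220,25,-129,-1],
    [0,0,0.115,260,30,-129,-1],
    [0,0,0.115,300,35,-129,-1],
    [0,0,0.115,340,39,-129,-1],
    [0,0,0.115,380,44,-129,-1],
    [0,0,0.115,420,48,-129,-1],
    [0,0,0.115,450,52,-129,-1],
    [0,0,0.115,468,54,-129,-1],
    [0,0,0.115,468,54,-129,-1],
    [0,0,0.115,468,54,-129,-1]
  ]
}}

```text
time: 28.8
ee_pos: [0.473, 0.1947, 0.3057]
eef_rot: [0.735, 0.679, 0.001, -0.001]
ft_force: [0.1, -0.6, -2.8]
width: 0.0154
grip_force: 35.0
```

```bash
python3 - <<'E'
from h import *
s=r.read_state(); print(s['ee_pos'],s['width'],s['joint_positions'].round(3)); to(.473,.193,.135,-4.86,s)
E
```

```text
[0.47300495 0.19472088 0.30572653] 0.015438814383670988 [ 0.651  0.226 -1.282  1.574  0.215  1.503 -0.717]
rot [-0.    -0.002  0.006] shift [ -2.1   0.2 170.7]
```

Call:
{"api": "apply_moves", "payload": {
  "steps": [
    [0,0,0,-2,0,35,-1],
    [0,0,0,-2,0,70,-1],
    [0,0,0,-2,0,105,-1],
    [0,0,0,-2,0,135,-1],
    [0,0,0,-2,0,152,-1],
    [0,0,0,-2,0,160,-1],
    [0,0,0,-2,0,165,-1],
    [0,0,0,-2,0,169,-1],
    [0,0,0,-2,0,171,-1],
    [0,0,0,-2,0,172,-1],
    [0,0,0,-2,0,172,-1]
  ]
}}

```text
time: 29.72
ee_pos: [0.474, 0.1907, 0.1353]
eef_rot: [0.736, 0.677, 0.001, 0.001]
ft_force: [-1.2, -3.0, 5.7]
width: 0.0155
grip_force: 35.0
```

Call:
{"api": "apply_moves", "payload": {
  "steps": [
    [0,0,0,0,0,0,-0.4],
    [0,0,0,0,0,0,0.1],
    [0,0,0,0,0,0,0.1],
    [0,0,0,0,0,0,0.1],
    [0,0,0,0,0,0,0.1],
    [0,0,0,0,0,-40,0.1],
    [0,0,0,0,0,-80,0.1],
    [0,0,0,0,0,-120,0.1],
    [0,0,0,0,0,-130,0.1]
  ]
}}

```text
time: 30.47
ee_pos: [0.4744, 0.1923, 0.2691]
eef_rot: [0.736, 0.677, 0.003, 0.001]
ft_force: [0.6, 0.5, 0.0]
width: 0.0476
grip_force: 0.0
```

```bash
python3 - <<'E'
from h import *
tank(); grips(('top',)); s=r.read_state(); print(s['ee_pos'],s['joint_positions'].round(3)); to(.501,-.3605,.24,1.85,s)
E
```

```text
tank 38 [188. 228.] 0.1598 [473.  184.8] [24.7 14. ] 89.6 bath frame [-38.3 -56.6]
top 45 [344. 219.] z [0.1609 0.1688 0.1729] [ 500.8 -360.5] [34.6 14.1] 90.0
[0.47410421 0.19129332 0.26585088] [ 0.651  0.243 -1.274  1.647  0.237  1.423 -0.732]
rot [ 0.004 -0.001 -0.116] shift [-547.7   72.6   25.6]
```

Call:
{"api": "apply_moves", "payload": {
  "steps": [
    [0,0,-0.03,-40,5,0,0.1],
    [0,0,-0.06,-80,11,0,0.1],
    [0,0,-0.09,-120,16,0,0.1],
    [0,0,-0.116,-160,21,0,0.1],
    [0,0,-0.116,-200,26,0,0.1],
    [0,0,-0.116,-240,32,0,0.1],
    [0,0,-0.116,-280,37,0,0.1],
    [0,0,-0.116,-320,42,0,0.1],
    [0,0,-0.116,-360,48,0,0.1],
    [0,0,-0.116,-400,53,0,0.1],
    [0,0,-0.116,-440,58,0,0.1],
    [0,0,-0.116,-480,64,5,0.1],
    [0,0,-0.116,-520,69,10,0.1],
    [0,0,-0.116,-547,72.6,20,0.1],
    [0,0,-0.116,-547,72.6,26,0.1],
    [0,0,-0.116,-547,72.6,26,0.1],
    [0,0,-0.116,-547,72.6,26,0.1]
  ]
}}

```text
time: 31.98
ee_pos: [0.4999, -0.3593, 0.2362]
eef_rot: [0.695, 0.719, 0.0, -0.001]
ft_force: [0.2, 0.1, 0.7]
width: 0.0481
grip_force: 0.0
```

```bash
python3 - <<'E'
from h import *
grips(('wrist',)); tank(); s=r.read_state(); print(s['ee_pos'],s['joint_positions'].round(3)); to(.502,-.362,.142,1.85,s)
E
```

```text
wrist 1044 [252. 198.] z [0.1596 0.1672 0.1686] [ 502.7 -360. ] [15.8 35. ] 1.6
tank 53 [161. 203.] 0.16 [560.8 280. ] [34.5 14.8] 89.3 bath frame [41.1 45.7]
tank 54 [160. 226.] 0.1594 [480.6 284.3] [36.2 14.2] 89.6 bath frame [-39.2  43.1]
tank 49 [186. 228.] 0.1609 [473.  190.1] [14.1 36.4] 0.1 bath frame [-38.8 -51.4]
[ 0.50049671 -0.35894763  0.23777545] [ 1.276  0.481 -1.005  1.425  0.404  1.454  0.313]
rot [0.    0.    0.003] shift [-3.1  1.4 95.8]
```

Call:
{"api": "apply_moves", "payload": {
  "steps": [
    [0,0,0,-2,2,40,0.1],
    [0,0,0,-2,2,70,0.1],
    [0,0,0,-2,2,88,0.1],
    [0,0,0,-2,2,96,0.1],
    [0,0,0,-2,2,96,0.1],
    [0,0,0,-2,2,96,-1],
    [0,0,0,-2,2,96,-1],
    [0,0,0,-2,2,96,-1],
    [0,0,0,-2,2,96,-1],
    [0,0,0,-2,2,96,-1],
    [0,0,0,-2,2,96,-1],
    [0,0,0,-2,2,96,-1],
    [0,0,0,-2,2,96,-1],
    [0,0,0,-2,2,96,-1]
  ],
  "force": 35
}}

```text
time: 33.25
ee_pos: [0.5021, -0.3626, 0.142]
eef_rot: [0.695, 0.719, -0.0, 0.0]
ft_force: [-1.9, 0.6, 4.1]
width: 0.0157
grip_force: 35.0
```

Call:
{"api": "apply_moves", "payload": {
  "steps": [
    [0,0,0,0,0,-12,-1],
    [0,0,0,0,0,-24,-1],
    [0,0,0,0,0,-34,-1],
    [0,0,0,0,0,-34,-1],
    [0,0,0,0,-20,-34,-1],
    [0,0,0,0,-40,-34,-1],
    [0,0,0,0,-60,-34,-1],
    [0,0,0,0,-65,-34,-1],
    [0,0,0,0,-65,-34,-1]
  ]
}}

```text
time: 34.0
ee_pos: [0.4356, -0.3655, 0.1757]
eef_rot: [0.696, 0.718, -0.001, 0.0]
ft_force: [0.8, -0.5, -2.6]
width: 0.0157
grip_force: 35.0
```

```bash
python3 - <<'E'
from h import *
s=r.read_state(); print(s['ee_pos'],s['width'],s['joint_positions'].round(3)); to(.553,.186,.305,-4.86,s)
E
```

```text
[ 0.43563685 -0.36546369  0.17565428] 0.015689883635844917 [ 1.437  0.417 -1.023  1.637  0.369  1.297  0.381]
rot [-0.001  0.001  0.116] shift [ 547.4  134.2 -130.1]
```

Call:
{"api": "apply_moves", "payload": {
  "steps": [
    [0,0,0,0,0,-40,-1],
    [0,0,0,0,0,-80,-1],
    [0,0,0,0,0,-120,-1],
    [0,0,0.03,30,7,-130,-1],
    [0,0,0.06,70,17,-130,-1],
    [0,0,0.09,110,27,-130,-1],
    [0,0,0.116,150,37,-130,-1],
    [0,0,0.116,190,47,-130,-1],
    [0,0,0.116,230,56,-130,-1],
    [0,0,0.116,270,66,-130,-1],
    [0,0,0.116,310,76,-130,-1],
    [0,0,0.116,350,86,-130,-1],
    [0,0,0.116,390,96,-130,-1],
    [0,0,0.116,430,105,-130,-1],
    [0,0,0.116,470,115,-130,-1],
    [0,0,0.116,510,125,-130,-1],
    [0,0,0.116,535,131,-130,-1],
    [0,0,0.116,547,134,-130,-1],
    [0,0,0.116,547,134,-130,-1],
    [0,0,0.116,547,134,-130,-1]
  ]
}}

```text
time: 35.67
ee_pos: [0.5529, 0.1882, 0.3055]
eef_rot: [0.735, 0.678, 0.0, -0.0]
ft_force: [0.1, -0.2, -2.2]
width: 0.0157
grip_force: 35.0
```

```bash
python3 - <<'E'
from h import *
s=r.read_state(); print(s['ee_pos'],s['width'],s['joint_positions'].round(3)); to(.553,.186,.134,-4.86,s)
E
```

```text
[0.55286275 0.18820441 0.30549944] 0.01566580766989038 [ 0.465  0.434 -1.184  1.395  0.399  1.573 -0.763]
rot [-0.    -0.001  0.005] shift [ -2.4   0.4 171.5]
```

Call:
{"api": "apply_moves", "payload": {
  "steps": [
    [0,0,0,-1.5,0,35,-1],
    [0,0,0,-1.5,0,70,-1],
    [0,0,0,-1.5,0,105,-1],
    [0,0,0,-1.5,0,135,-1],
    [0,0,0,-1.5,0,152,-1],
    [0,0,0,-1.5,0,160,-1],
    [0,0,0,-1.5,0,165,-1],
    [0,0,0,-1.5,0,169,-1],
    [0,0,0,-1.5,0,171,-1],
    [0,0,0,-1.5,0,172.5,-1],
    [0,0,0,-1.5,0,172.5,-1]
  ]
}}

```text
time: 36.58
ee_pos: [0.5537, 0.1851, 0.1343]
eef_rot: [0.736, 0.677, 0.001, 0.001]
ft_force: [1.5, -0.6, 1.2]
width: 0.0157
grip_force: 35.0
```

Release, rise, and move off toward −y so that the top camera sees the tank.

Call:
{"api": "apply_moves", "payload": {
  "steps": [
    [0,0,0,0,0,0.5,-0.4],
    [0,0,0,0,0,0.5,0.1],
    [0,0,0,0,0,0.5,0.1],
    [0,0,0,0,0,0.5,0.1],
    [0,0,0,0,0,0.5,0.1],
    [0,0,0,0,0,-40,0.1],
    [0,0,0,0,0,-80,0.1],
    [0,0,0,0,0,-110,0.1],
    [0,0,0,-40,-15,-110,0.1],
    [0,0,0,-80,-30,-110,0.1],
    [0,0,0,-97,-40,-110,0.1],
    [0,0,0,-97,-40,-110,0.1],
    [0,0,0,-97,-40,-110,0.1]
  ]
}}

```text
time: 37.67
ee_pos: [0.5049, 0.0894, 0.2431]
eef_rot: [0.737, 0.676, -0.0, 0.001]
ft_force: [0.2, 0.5, 0.1]
width: 0.0479
grip_force: 0.0
```

```bash
python3 - <<'E'
from h import *
tank(); sel('w6.png'); s=r.read_state(); print(s['ee_pos'],s['joint_positions'].round(3)); to(.506,.091,.24,-15,s)
E
```

```text
tank 40 [160. 203.] 0.1598 [561.  282.4] [14.4 29.8] 0.1 bath frame [41. 48.]
tank 52 [159. 226.] 0.1585 [480.5 284.7] [14.4 36.5] 0.2 bath frame [-39.4  43.5]
sel 734 ((505.5079345703125, 91.73182678222656), (45.96172332763672, 13.982830047607422), 74.83614349365234) bar axis deg 74.83612 line 89 [0.50802733 0.10123989]
[0.50508803 0.09234075 0.2433221 ] [ 0.839  0.279 -1.274  1.674  0.271  1.389 -0.556]
rot [ 0.001 -0.     0.179] shift [-1.3  1.   3.3]
```

View pics/w6.png

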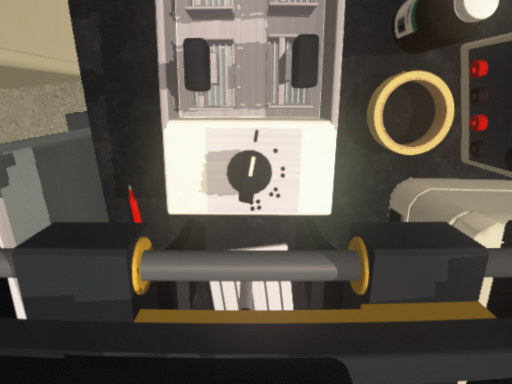

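All four carriers stand upright in the tank, with blocks at (197,64) and (305,60) and the rear pair above. The selector at (250,172) points at the bar. I'm turning the hand to grasp the bar for a single 160° clockwise turn, with the TCP at 98 mm so the gripper body clears the carrier tops.

Call:
{"api": "apply_moves", "payload": {
  "steps": [
    [0,0,-0.12,-0.5,0.5,0,0.1],
    [0,0,-0.24,-0.5,0.5,0,0.1],
    [0,0,-0.36,-0.5,0.5,0,0.1],
    [0,0,-0.48,-0.5,0.5,0,0.1],
    [0,0,-0.6,-0.5,0.5,0,0.1],
    [0,0,-0.72,-0.5,0.5,0,0.1],
    [0,0,-0.84,-0.5,0.5,0,0.1],
    [0,0,-0.96,-0.5,0.5,0,0.1],
    [0,0,-1.08,-0.5,0.5,0,0.1],
    [0,0,-1.2,-0.5,0.5,0,0.1],
    [0,0,-1.32,-0.5,0.5,0,0.1],
    [0,0,-1.44,-0.5,0.5,0,0.1],
    [0,0,-1.5,-0.5,0.5,0,0.1]
  ]
}}

```text
time: 38.85
ee_pos: [0.5055, 0.0933, 0.2432]
eef_rot: [0.072, 0.997, 0.001, -0.0]
ft_force: [-0.3, -0.1, -0.6]
width: 0.0479
grip_force: 0.0
```

Call:
{"api": "apply_moves", "payload": {
  "steps": [
    [0,0,-0.12,0,0,0,0.1],
    [0,0,-0.24,0,0,0,0.1],
    [0,0,-0.36,0,0,0,0.1],
    [0,0,-0.48,0,0,0,0.1],
    [0,0,-0.6,0,0,0,0.1],
    [0,0,-0.72,0,0,0,0.1],
    [0,0,-0.84,0,0,0,0.1],
    [0,0,-0.96,0,0,0,0.1],
    [0,0,-1.08,0,0,0,0.1],
    [0,0,-1.2,0,0,0,0.1],
    [0,0,-1.32,0,0,0,0.1],
    [0,0,-1.44,0,0,0,0.1],
    [0,0,-1.46,0,0,0,0.1],
    [0,0,-1.46,0,0,0,0.1]
  ]
}}

```text
time: 40.02
ee_pos: [0.5054, 0.0927, 0.2431]
eef_rot: [-0.608, 0.794, 0.0, 0.0]
ft_force: [0.1, 0.3, 0.9]
width: 0.0477
grip_force: 0.0
```

```bash
python3 - <<'E'
from h import *
sel(); s=r.read_state(); print(s['ee_pos'],s['joint_positions'].round(3)); to(.5057,.0914,.098,164.8,s); tank()
E
```

```text
sel 740 ((505.98529052734375, 90.46929931640625), (45.33137512207031, 13.847610473632812), 74.51721954345703) bar axis deg 74.51728 line 81 [0.51028016 0.10387973]
[0.50541705 0.09236797 0.24309683] [ 0.929  0.402 -1.457  1.671  0.402  1.433  2.299]
rot [ 0.     0.001 -0.001] shift [  1.   -0.6 145.1]
tank 35 [159. 203.] 0.1604 [560.9 282.2] [14.7 30.1] 1.1 bath frame [41.  47.9]
tank 55 [160. 226.] 0.1599 [480.5 284.4] [14.2 36.2] 0.1 bath frame [-39.3  43.2]
```

Call:
{"api": "apply_moves", "payload": {
  "steps": [
    [0,0,0,0.6,-0.6,35,0.1],
    [0,0,0,0.6,-0.6,70,0.1],
    [0,0,0,0.6,-0.6,105,0.1],
    [0,0,0,0.6,-0.6,135,0.1],
    [0,0,0,0.6,-0.6,145,0.1],
    [0,0,0,0.6,-0.6,145,0.1]
  ],
  "force": 50
}}

```text
time: 40.62
ee_pos: [0.5046, 0.0905, 0.0964]
eef_rot: [-0.607, 0.794, 0.001, -0.001]
ft_force: [-0.0, 0.3, 0.7]
width: 0.0479
grip_force: 0.0
```

Call:
{"api": "apply_moves", "payload": {
  "steps": [
    [0,0,0,0,0,0,-1],
    [0,0,0,0,0,0,-1],
    [0,0,0,0,0,0,-1],
    [0,0,0,0,0,0,-1],
    [0,0,0,0,0,0,-1],
    [0,0,0,0,0,0,-1],
    [0,0,0,0,0,0,-1],
    [0,0,0,0,0,0,-1],
    [0,0,0,0,0,0,-1],
    [0,0,0,0,0,0,-1]
  ]
}}

```text
time: 41.45
ee_pos: [0.5043, 0.091, 0.0984]
eef_rot: [-0.608, 0.794, 0.001, -0.001]
ft_force: [-10.2, -0.3, 11.3]
width: 0.0134
grip_force: 50.0
```

```bash
python3 - <<'E'
from h import *
s=r.read_state(); print(s['ee_pos'],s['width'],s['joint_positions'].round(3),s['ft_force'])
E
```

```text
[0.50431744 0.09095399 0.09843119] 0.013434114835427962 [ 0.794  0.532 -1.294  1.853  0.552  1.191  2.194] [-10.22231665  -0.32914512  11.33235644]
```

Firm grip. Turning clockwise in parts, checking the width.

Call:
{"api": "apply_moves", "payload": {
  "steps": [
    [0,0,0.1,0,0,0,-1],
    [0,0,0.2,0,0,0,-1],
    [0,0,0.3,0,0,0,-1],
    [0,0,0.4,0,0,0,-1],
    [0,0,0.5,0,0,0,-1],
    [0,0,0.6,0,0,0,-1],
    [0,0,0.7,0,0,0,-1],
    [0,0,0.8,0,0,0,-1]
  ]
}}

```text
time: 42.12
ee_pos: [0.5047, 0.0916, 0.0983]
eef_rot: [-0.249, 0.969, 0.0, -0.001]
ft_force: [-4.1, 2.8, 3.1]
width: 0.0137
grip_force: 51.2
```

Call:
{"api": "apply_moves", "payload": {
  "steps": [
    [0,0,0.1,0,0,0,-1],
    [0,0,0.2,0,0,0,-1],
    [0,0,0.3,0,0,0,-1],
    [0,0,0.4,0,0,0,-1],
    [0,0,0.5,0,0,0,-1],
    [0,0,0.6,0,0,0,-1],
    [0,0,0.7,0,0,0,-1],
    [0,0,0.8,0,0,0,-1],
    [0,0,0.9,0,0,0,-1],
    [0,0,1.0,0,0,0,-1]
  ]
}}

```text
time: 42.95
ee_pos: [0.5057, 0.0913, 0.0982]
eef_rot: [0.245, 0.969, 0.0, 0.0]
ft_force: [0.1, -4.8, -1.1]
width: 0.0141
grip_force: 9.0
```

Call:
{"api": "apply_moves", "payload": {
  "steps": [
    [0,0,0.1,0,0,0,-1],
    [0,0,0.2,0,0,0,-1],
    [0,0,0.3,0,0,0,-1],
    [0,0,0.4,0,0,0,-1],
    [0,0,0.5,0,0,0,-1],
    [0,0,0.6,0,0,0,-1],
    [0,0,0.7,0,0,0,-1],
    [0,0,0.8,0,0,0,-1],
    [0,0,0.9,0,0,0,-1],
    [0,0,0.98,0,0,0,-1],
    [0,0,0.98,0,0,0,-1]
  ]
}}

```text
time: 43.87
ee_pos: [0.5047, 0.0902, 0.0981]
eef_rot: [0.674, 0.739, -0.001, -0.0]
ft_force: [-6.4, -2.0, 5.3]
width: 0.013
grip_force: 50.0
```

Call:
{"api": "apply_moves", "payload": {
  "steps": [
    [0,0,0,0,0,0,-0.4],
    [0,0,0,0,0,0,0.1],
    [0,0,0,0,0,0,0.1],
    [0,0,0,0,0,0,0.1],
    [0,0,0,0,0,0,0.1],
    [0,0,0,0,0,-40,0.1],
    [0,0,0,0,0,-80,0.1],
    [0,0,0,0,0,-120,0.1],
    [0,0,0,0,0,-145,0.1],
    [0,0,0,0,0,-145,0.1]
  ]
}}

```text
time: 44.7
ee_pos: [0.5082, 0.0913, 0.2488]
eef_rot: [0.672, 0.741, 0.003, 0.003]
ft_force: [0.1, 0.7, -0.0]
width: 0.0479
grip_force: 0.0
```

```bash
python3 - <<'E'
from h import *
sel('w7.png'); s=r.read_state(); print(s['ee_pos'],s['joint_positions'].round(3))
E
```

```text
sel 709 ((505.19036865234375, 91.87223052978516), (13.359648704528809, 45.78421401977539), 5.571145057678223) bar axis deg -84.42883 line 80 [0.5063701  0.07801464]
[0.50723614 0.09084691 0.24588971] [ 0.477  0.143 -0.805  1.682  0.107  1.356 -0.248]
```

The pointer is at −84.4°, i.e. four dots (159.6°). I'm moving away and checking the tank for a last time.

Call:
{"api": "apply_moves", "payload": {
  "steps": [
    [0,0,0,-40,0,-20,0.1],
    [0,0,0,-80,0,-40,0.1],
    [0,0,0,-120,0,-40,0.1],
    [0,0,0,-160,0,-40,0.1],
    [0,0,0,-200,0,-40,0.1],
    [0,0,0,-240,0,-40,0.1],
    [0,0,0,-280,0,-40,0.1],
    [0,0,0,-320,0,-40,0.1],
    [0,0,0,-360,0,-40,0.1],
    [0,0,0,-360,0,-40,0.1],
    [0,0,0,-360,0,-40,0.1]
  ]
}}

```text
time: 45.67
ee_pos: [0.5396, -0.2706, 0.2807]
eef_rot: [0.674, 0.739, -0.0, -0.002]
ft_force: [-0.3, 0.3, 0.3]
width: 0.048
grip_force: 0.0
```

```bash
python3 - <<'E'
from h import *
tank(); i=cv2.imread('pics/top_last.png')[130:250,110:370]; cv2.imwrite('pics/crop3.png',cv2.resize(i,None,fx=3,fy=3,interpolation=cv2.INTER_CUBIC))
s=r.read_state(); print(s['ee_pos'],s['joint_vel'].round(3))
E
```

```text
tank 53 [161. 203.] 0.1604 [560.8 279.7] [33.3 14.4] 89.6 bath frame [41.1 45.3]
tank 51 [188. 205.] 0.1607 [553.4 184.6] [34.7 14.9] 88.7 bath frame [ 41.8 -50. ]
tank 53 [159. 226.] 0.1599 [480.5 284.1] [37.5 14. ] 89.5 bath frame [-39.3  42.9]
tank 51 [186. 228.] 0.1598 [473.1 190.2] [37.4 14. ] 89.7 bath frame [-38.7 -51.3]
[ 0.54026495 -0.26823722  0.28142978] [-0.022 -0.026 -0.033  0.011 -0.008  0.003 -0.004]
```

View pics/crop3.png

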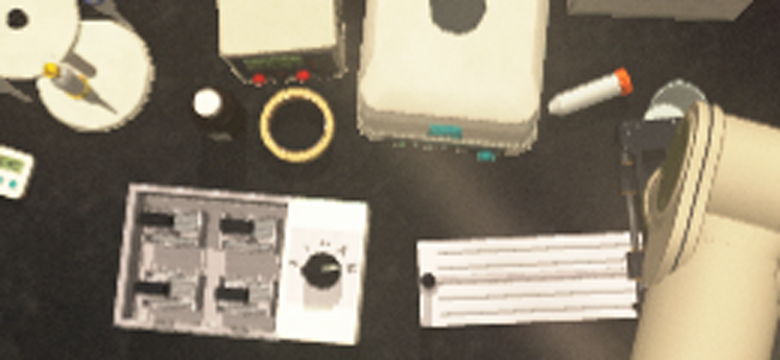

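All four blocks are in the tank at (157,219), (237,227), (155,288) and (234,294), tops at 160 mm. The pointer is at four dots, the rail is empty, and the bystanders are in place. Handing in.

```bash
python3 -c "
from bench import r
print(r.close_job())"
```

```text
the job is handed in; nothing more can be done
None
```

The job is handed in: I set the selector to the bar mark first, stood all four carriers upright on the tank floor, then turned it to four dots; I saw no bystander moved, but no verdict came back.

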